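# Check two plunger oilers and mark the one that binds

### The arm

A 6-joint arm with a two-finger parallel gripper is mounted at the origin on a cart in front of the work surface, level with it; the furniture and walls round the work are solid. World frame = base frame: x ahead of the robot, y to its left, z up, the work surface at z = 0. Lengths are in m, angles in rad, forces in N, time in s.
With the tool pointing down it reaches from about 0.275 to 0.85 m from the base axis. Payload 5.2 kg.
Tool frame: the origin (TCP) lies on the centre line of the jaws, within the pads' length; the fingertips stand 22 mm ahead of it and the grasp point (between the pads) lies 3 mm ahead of it; z points along the fingers, y is the line along which they close (so a half turn about z gives the same grasp; the last joint's range is limited). The gripper opens to 85 mm and grips with 20 to 120 N. Pads are 22 mm wide; open, the fingers measure 114 mm over their backs; the gripper's body (76 mm by 85 mm) begins 54 mm behind the grasp point. The pads swing forward as they close: fully open they stand 13 mm farther back than shut.
Start: joints at [-1.512, 0.259, 1.535, -0, 1.348, -0.203], TCP at [0.142, -0.531, 0.253] pointing down, gripper open.
Joint ranges: [-3.14, 3.14], [-0.91, 2.08], [0.19, 2.58], [-1.22, 4.36], [0.22, 2.71], [-3.12, 3.12]. Speed limits (rad/s): [2.57, 2.57, 3.14, 3.14, 3.14, 3.14].

### API

Orientations are given as a unit quaternion [w, x, y, z].
In Python, from rig import manip gives the robot as it stands.
- The arm moves only by the tool drive_tool, never from a script. Its argument "moves" is a list of rows, each an object of numbers: "tx", "ty", "tz": the shift along the tool's x, y, z in mm; "rx", "ry", "rz": the turn, a rotation vector about the tool's x, y, z in rad; "jaw": the opening, from 0 (shut) to 1 (fully open). A call has 1 to 20 rows; each row shifts and turns the commanded pose from where the row before left it, along the tool's axes as they then stand; what a row does not reach is not made up. A row lasts 1/12 s, in which the tool goes at most 41.7 mm and 7.16 degrees, less where a joint would pass 70% of its speed; a pose out of reach is approached as far as the arm can. A call is refused whole if a number of a shift passes 41.7 or a number of a turn 0.125, either way. A call with a gripper value outside its range is refused whole. The fingers move at their own pace and stop on an object; the grip force is fixed at half the most. Time passes only in rows, so rows that do not move let the fingers close. It gives the time, the measured TCP pose, the force, the opening and the grip force at its end, in the units of the state.
- manip.sense(): the state, without advancing time (a new reading comes with each control period).
- manip.read_camera(name): name is "scene" or "side" or "wrist"; returns a dict with "image" (420x560x3 uint8, red, green, blue), "z_map" (420x560 float32, m along the optical axis (not along the pixel's ray), 0 where there is no reading), "camera_matrix" (3x3 intrinsics, pixels), "R" (3x3) and "t" (3): a world point X has camera coordinates R X + t; the wrist camera has in their place "T_tool_cam" (4x4, takes a point from camera to tool coordinates, whose origin is the TCP and whose axes are the flange's). Camera axes: x right, y down, z forward; pixel columns grow to the right and rows downward; lengths in m; the calibration is good to about 2 mm. A picture is of the moment at which its call begins: read the wrist's pose just before it.
- manip.job_done(): hands the job in; it is judged then, once.
The state is a dict: "time": time; "qpos": joint angles; "qvel": joint speeds; "effort": joint torques, N m; "eef_pos": TCP position; "eef_rot": TCP orientation; "contact_force": force on the tool from outside, world axes, zero at the start; "ft_torque": the same for the moment, N m; "opening": finger opening in m; "grip_force": force on a finger pad.
Only numpy, scipy, OpenCV 4.12 (cv2) and the standard library are available. Lean on these libraries where they do the work, as an engineer would, in place of code of your own. Each camera call takes 0.05 s, during which the arm holds its last target. There are 200 camera calls.

### The job

Two plunger oilers are clamped in the check stand and one of them binds inside. Push each plunger in along its own slanting axis, coming in from in front of the shield with the gripper leaning in line with it: the sound one goes lightly all the way home and stays there; when the other turns stiff part-way, stop at once, do not force it, and leave it part-way in. Slide the pointer on the rail so that it stands in front of the oiler that binds, and leave the hex nut and the small insert box where they are.

Things in the scene. Friction and masses are not known exactly. Their poses are not given: they have to be found in the camera images.
- check_stand: grey base plate 180 x 210 x 12 mm fixed to the table. Origin on the table, 125 mm behind its front edge; x points to its back (away from the robot), y to its left, z up. The oilers sit at y = +65 and -65 mm; a rail along y at x = -100 mm carries the pointer; two posts at the back (x = 45, y = +-97 mm) carry the shield
- shield_edge (a point): middle of the front edge of the level pale plastic shield over the back of the stand: from x = 12 to 60 mm of the stand, over its whole width, underside 203 mm and top 215 mm above the table. A gripper held upright over a plunger meets it; one held in line with the plunger passes in front of it, and may lean up to 10 degrees more or less
- oiler_1: one of two like oilers, an aluminium barrel on a foot, left or right; either may be the one that binds; its barrel leans to the front of the stand, 30 degrees from vertical: the plunger is pushed along (0.5, 0, -0.866) in the stand's axes. Origin under the foot, on the base plate; axes as the stand's
- oiler_2: the other oiler, the same in all
- oiler_1_cap (a point): centre of the flat outer face of oiler_1's plunger cap, a black knurled disc 32 mm across, 8 mm thick; it moves with the plunger. In the stand's axes it is at x = -18, z = 128 mm fully out and at x = 0, z = 97 mm fully home, where the cap's underside meets the barrel's collar
- oiler_2_cap (a point): the same for oiler_2
- oiler_1_plunger (a joint): how far oiler_1's plunger is pushed in, m: 0 out, 0.036 fully home; starts 0 to 5 mm in, stays where it is left. A sound plunger takes about 3 N all the way. One that binds takes about 3 N up to a depth of 12 to 20 mm, then suddenly some 18 N, and cannot reach home. Just one of the two binds
- oiler_2_plunger (a joint): the same for oiler_2
- pointer (a joint): place of the pointer along the rail, m, toward the stand's +y (left); 0 in the middle, ends at +-0.066; 0.065 and -0.065 are straight in front of the oilers. Starts near the middle, slides at about 1.5 N and stays where it is left
- pointer_grip (a point): centre of the pointer's upright grip, 14 x 14 mm and 42 mm high, 58 mm above the table: the grip's top is 74 mm above the table; it stands on a carriage 32 x 28 mm whose top is 34 mm above the table; a small arrow points back to the oilers
- hex_nut: a loose hex nut, 28 x 24 x 13 mm, lying on the base plate between the oilers and the rail; origin under its centre. Bystander
- insert_box: a loose small flat plastic box, 36 x 48 x 19 mm, on the table to one side of the stand; origin under its centre. Bystander

How it is judged:
By the outcome, as a careful person would: the job done as asked, in the order asked, and still so for the second after the job is handed in, with the robot touching nothing.
It also fails if it takes over 50 s, if anything falls off the work surface, if the arm or the gripper's body presses on something with over 40 N, if the wrist force passes 120 N, or if a joint passes its speed limit or range.

## Working session

There is one attempt and no reset: what is moved stays moved. The work goes in short steps, Python scripts to look and compute and a tool call to move; the robot and the scene stay as the last step left them, time stands still between calls to the robot, and variables do not carry over. Pictures are saved under pics/ and viewed, at most 10 in all, crops included, and the job is handed in when it is done.

Besides the shell and the picture viewer there is one more tool, called after "Call:" as name(argument=value, ...) on one line, values as JSON. drive_tool: Moves the arm, as the interface text tells. Its arguments: {"type":"object","properties":{"moves":{"type":"array"}},"required":["moves"]}

```bash
mkdir -p pics; python3 - <<'E'
from rig import manip
import cv2,numpy as np,pickle
s=manip.sense();print({k:np.round(v,3) for k,v in s.items()})
d={}
for n in("scene","side"):
    c=manip.read_camera(n);d[n]=c;cv2.imwrite(f"pics/{n}0.png",c["image"][:,:,::-1])
    print(n,-c["R"].T@c["t"],c["camera_matrix"].round(1).tolist())
pickle.dump(d,open("d.pkl","wb"))
E
```

```text
{'time': np.float64(0.0), 'qpos': array([-1.512,  0.259,  1.536, -0.   ,  1.348, -0.203]), 'qvel': array([-0.   ,  0.001,  0.   , -0.002,  0.   ,  0.001]), 'effort': array([-1.0000e-03, -4.4604e+01, -2.9057e+01, -1.0000e-03,  1.2000e-02,
       -0.0000e+00]), 'eef_pos': array([ 0.142, -0.531,  0.252]), 'eef_rot': array([-0.001,  0.991,  0.131,  0.   ]), 'contact_force': array([ 0.609,  0.142, -0.647]), 'ft_torque': array([-0.016,  0.058,  0.076]), 'grip_force': np.float64(0.0), 'opening': np.float64(0.086)}
scene [ 0.17891591 -0.62084599  0.80698472] [[499.3, 0.0, 277.6], [0.0, 499.3, 210.3], [0.0, 0.0, 1.0]]
side [ 0.45526    -0.87959571  0.5831414 ] [[499.1, 0.0, 281.8], [0.0, 499.1, 208.9], [0.0, 0.0, 1.0]]
```

View pics/scene0.png

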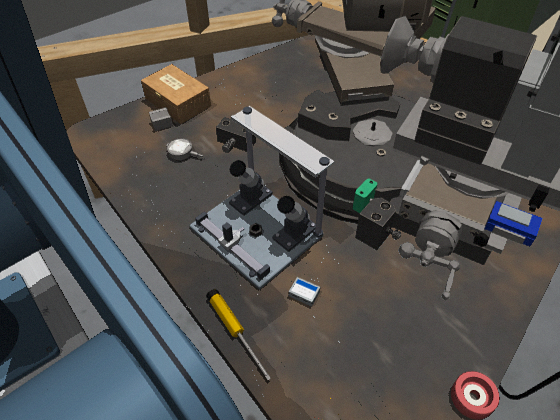

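View pics/side0.png

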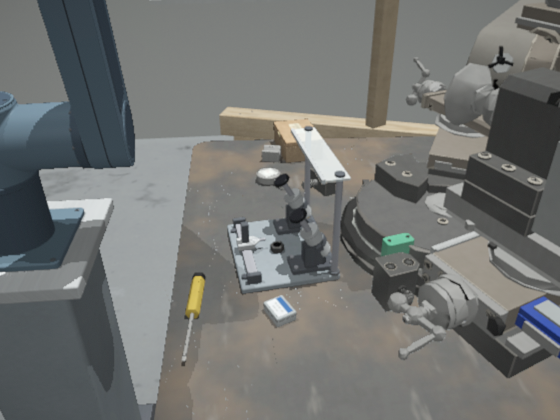

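Both views show the stand, with its shield strip at scene (245,110)-(330,168) and black caps near (237,168) and (291,204). The pointer is near (228,235), the nut near (256,229) and the box near (304,290). Next I'll measure the stand from depth.

```bash
cat >h.py <<'E'
import numpy as np,cv2
def cloud(c):
    K=c["camera_matrix"];z=c["z_map"];v,u=np.indices(z.shape)
    p=np.stack([(u-K[0,2])*z/K[0,0],(v-K[1,2])*z/K[1,1],z],-1)
    return (p-c["t"])@c["R"]
def pix(c,X):
    p=c["R"]@np.array(X)+c["t"];p=c["camera_matrix"]@p;return p[:2]/p[2]
def ray(c,uv,z):
    d=c["R"].T@np.linalg.solve(c["camera_matrix"],[uv[0],uv[1],1]);o=-c["R"].T@c["t"];return o+d*(z-o[2])/d[2]
E
python3 - <<'E'
from h import *;import pickle
d=pickle.load(open("d.pkl","rb"))
for n,box in(("scene",(180,90,345,295)),("side",(220,110,355,295))):
    c=d[n];P=cloud(c);im=c["image"].astype(int);x0,y0,x1,y1=box
    m=np.zeros(im.shape[:2],bool);m[y0:y1,x0:x1]=1
    sh=m&(abs(P[...,2]-.213)<.012)&(im.min(-1)>140)
    k,l,st,_=cv2.connectedComponentsWithStats(sh.astype(np.uint8));i=1+st[1:,4].argmax();sh=l==i
    # ray-cast the mask contour onto the top plane
    v,u=np.nonzero(sh);Q=np.array([ray(c,(a,b),.215)[:2] for a,b in zip(u,v)])
    r=cv2.minAreaRect((Q*1000).astype(np.float32));print(n,"shield",r,np.median(P[sh],0),cv2.boxPoints(r).round().tolist())
    pl=m&(abs(P[...,2]-.012)<.006)&(P[...,0]<.75)
    pl=cv2.morphologyEx(pl.astype(np.uint8),cv2.MORPH_OPEN,np.ones((3,3)));k,l,st,_=cv2.connectedComponentsWithStats(pl);print(st[1:].tolist())
    i=1+st[1:,4].argmax();v,u=np.nonzero(l==i);Q=np.array([ray(c,(a,b),.012)[:2] for a,b in zip(u,v)])
    r=cv2.minAreaRect((Q*1000).astype(np.float32));print("plate",r,cv2.boxPoints(r).round().tolist())
    cv2.imwrite(f"pics/{n}1.png",cv2.resize(c["image"][y0:y1,x0:x1,::-1],None,fx=2.9,fy=2.9,interpolation=cv2.INTER_CUBIC))
E
```

```text
scene shield ((586.3956909179688, -90.87972259521484), (45.36422348022461, 213.65582275390625), 7.155967712402344) [ 0.58968086 -0.09468178  0.20961652] [[551.0, 12.0], [577.0, -200.0], [622.0, -194.0], [596.0, 18.0]]
[[180, 101, 31, 20, 122], [218, 138, 8, 4, 25], [252, 140, 3, 3, 9], [237, 144, 4, 4, 15], [242, 146, 4, 3, 12], [190, 151, 8, 5, 28], [184, 154, 4, 3, 12], [180, 156, 3, 3, 9], [190, 191, 131, 96, 4380], [299, 196, 3, 3, 9], [304, 199, 7, 6, 23], [324, 212, 4, 3, 12], [329, 214, 9, 5, 30], [340, 217, 5, 4, 18]]
plate ((516.9902954101562, -98.52872467041016), (180.71261596679688, 211.60899353027344), 7.023490905761719) [[414.0, -5.0], [440.0, -215.0], [620.0, -192.0], [594.0, 18.0]]
side shield ((585.5045166015625, -102.73818969726562), (48.989646911621094, 220.68873596191406), 7.142517566680908) [ 0.58981278 -0.10392618  0.2086256 ] [[547.0, 4.0], [575.0, -215.0], [624.0, -209.0], [596.0, 10.0]]
[[280, 149, 3, 4, 12], [262, 155, 17, 5, 64], [286, 155, 18, 5, 68], [260, 178, 14, 4, 49], [316, 184, 19, 9, 82], [227, 219, 112, 72, 3358], [352, 257, 3, 3, 9]]
plate ((517.0252685546875, -101.53584289550781), (177.02069091796875, 212.58518981933594), 7.177431106567383) [[416.0, -7.0], [442.0, -218.0], [618.0, -196.0], [592.0, 15.0]]
```

View pics/scene1.png

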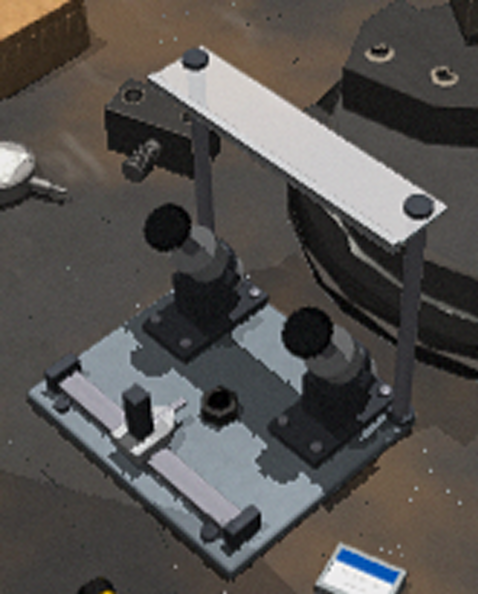

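View pics/side1.png

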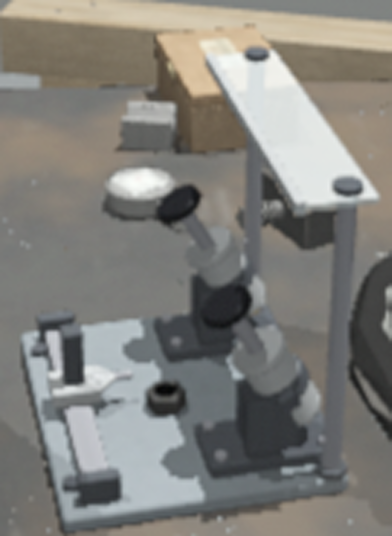

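```bash
cat >>h.py <<'E'
yaw=np.radians(7.1);O=np.array([.5517,-.0957,0]);RS=np.array([[np.cos(yaw),-np.sin(yaw),0],[np.sin(yaw),np.cos(yaw),0],[0,0,1]])
A=np.array([.5,0,-.8660254])
def S(P): return (P-O)@RS
def W(p): return RS@np.array(p)+O
E
python3 - <<'E'
from h import *;import pickle
d=pickle.load(open("d.pkl","rb"))
for n in d:
    c=d[n];Q=S(cloud(c));im=c["image"].astype(int);dark=im.max(-1)<75
    for y in(.065,-.065):
        m=(np.hypot(Q[...,0]+.012,Q[...,1]-y)<.035)&(Q[...,2]>.085)&(Q[...,2]<.15)&dark
        h=Q[m]@-A; top=np.percentile(h,85); f=Q[m][abs(h-np.median(h[h>top-.004]))<.003]
        if len(f)<5: print(n,y,"few",m.sum());continue
        v,u=np.nonzero(m)
        print(n,y,m.sum(),"axisheight",np.percentile(h,[50,70,90]).round(4),"centre",((f.max(0)+f.min(0))/2).round(4),"span",np.ptp(f,0).round(3),"pixrange",u.min(),u.max(),v.min(),v.max())
    m=(abs(Q[...,0]+.1)<.02)&(abs(Q[...,1])<.045)&(Q[...,2]>.045)&(Q[...,2]<.085)
    print("grip",m.sum(),np.median(Q[m],0).round(4),Q[m].min(0).round(3),Q[m].max(0).round(3))
    t=m&(Q[...,2]>.070);print("griptop",Q[t].mean(0).round(4))
    m=(abs(Q[...,0]+.055)<.025)&(abs(Q[...,1])<.05)&(Q[...,2]>.019)&(Q[...,2]<.03)
    print("nut",m.sum(),np.median(Q[m],0).round(4))
print("out h",np.array([-.018,0,.128])@-A,"home",np.array([0,0,.097])@-A)
E
```

```text
scene 0.065 299 axisheight [0.1161 0.1175 0.1189] centre [-0.0144  0.069   0.1264] span [0.027 0.034 0.017] pixrange 230 255 160 182
scene -0.065 323 axisheight [0.1147 0.1159 0.1171] centre [-0.0137 -0.0608  0.1246] span [0.028 0.031 0.018] pixrange 277 302 196 219
grip 126 [-0.0999  0.0062  0.0658] [-0.105  0.002  0.045] [-0.09   0.017  0.076]
griptop [-0.098   0.0099  0.073 ]
nut 107 [-0.0405 -0.0046  0.0247]
side 0.065 135 axisheight [0.1163 0.1171 0.1179] centre [-0.0147  0.0661  0.1251] span [0.028 0.027 0.018] pixrange 274 288 174 186
side -0.065 202 axisheight [0.1151 0.1158 0.1165] centre [-0.0138 -0.0617  0.1235] span [0.027 0.033 0.019] pixrange 289 306 208 222
grip 127 [-0.0986  0.0047  0.0629] [-0.105  0.001  0.046] [-0.091  0.018  0.075]
griptop [-0.0982  0.0091  0.072 ]
nut 99 [-0.0409 -0.0059  0.0238]
out h 0.1198512512 home 0.0840044638
```

```bash
cat >>h.py <<'E'
O=O+RS@np.array([.0015,.0025,0])
from scipy.spatial.transform import Rotation as Rt
def LEAN(deg=30):
    a=np.radians(deg);z=np.array([np.sin(a),0,-np.cos(a)]);x=np.array([np.cos(a),0,np.sin(a)])
    return Rt.from_matrix(RS@np.stack([x,np.cross(z,x),z],1))
def cur():
    from rig import manip
    s=manip.sense();w,x,y,z=s["eef_rot"];return s,np.array(s["eef_pos"]),Rt.from_quat([x,y,z,w])
def go(*pts,deg=30):
    s,p,R=cur();T=LEAN(deg);rv=(R.inv()*T).as_rotvec()
    print("t",round(float(s["time"]),2),"stand",(S(p)*1e3).round(1),"F",(np.array(s["contact_force"])@RS).round(1),"axial",round(float(np.array(s["contact_force"])@RS@A),1),"open",round(float(s["opening"]),4))
    print("rotvec",rv.round(4),"deg",np.degrees(np.linalg.norm(rv)).round(2))
    q=p
    for t in pts:
        w=W(np.array(t)/1e3);print("tool shift mm to",np.round(t,1),(T.inv().apply(w-q)*1e3).round(1));q=w
def back(y,h,dx=0): # TCP (stand mm) with fingertip at axial height h (mm) on the cap axis of oiler y
    home=np.array([0,y,97.]);return home-A*1e3*((h-84.0)+22)/1e3
E
python3 - <<'E'
from h import *
go([-130,-65,300],back(-65,150),back(-65,116))
E
```

```text
t 0.1 stand [-461.5 -383.7  252.6] F [-0.1  0.1 -0.2] axial 0.1 open 0.0853
rotvec [-0.0377  0.5225  0.1343] deg 30.99
tool shift mm to [-130  -65  300] [ 310.8 -318.7  124.7]
tool shift mm to [-44.  -65.  173.2] [ 11.1   0.  152.8]
tool shift mm to [-27.  -65.  143.8] [ 0. -0. 34.]
```

Call:
drive_tool(moves=[{"rx": -0.0075, "ry": 0.1045, "rz": 0.027, "jaw": 0}, {"rx": -0.0075, "ry": 0.1045, "rz": 0.027, "jaw": 0}, {"rx": -0.0075, "ry": 0.1045, "rz": 0.027, "jaw": 0}, {"rx": -0.0075, "ry": 0.1045, "rz": 0.027, "jaw": 0}, {"rx": -0.0075, "ry": 0.1045, "rz": 0.027, "jaw": 0}, {"jaw": 0}])

```text
schema error: expected keys tx, ty, tz, rx, ry, rz, jaw
```

Call:
drive_tool(moves=[{"tx": 20, "ty": -20, "tz": 8, "jaw": 0}, {"tx": 20, "ty": -20, "tz": 8, "jaw": 0}, {"tx": 20, "ty": -20, "tz": 8, "jaw": 0}, {"tx": 20, "ty": -20, "tz": 8, "jaw": 0}, {"tx": 20, "ty": -20, "tz": 8, "jaw": 0}, {"tx": 20, "ty": -20, "tz": 8, "jaw": 0}, {"tx": 20, "ty": -20, "tz": 8, "jaw": 0}, {"tx": 20, "ty": -20, "tz": 8, "jaw": 0}, {"tx": 20, "ty": -20, "tz": 8, "jaw": 0}, {"tx": 20, "ty": -20, "tz": 8, "jaw": 0}, {"tx": 20, "ty": -20, "tz": 8, "jaw": 0}, {"tx": 20, "ty": -20, "tz": 8, "jaw": 0}, {"tx": 20, "ty": -20, "tz": 8, "jaw": 0}, {"tx": 20, "ty": -20, "tz": 8, "jaw": 0}, {"tx": 20, "ty": -20, "tz": 8, "jaw": 0}, {"jaw": 0}])

```text
schema error: expected keys tx, ty, tz, rx, ry, rz, jaw
```

```bash
python3 - <<'E'
from h import *
go([-130,-65,300],back(-65,150),back(-65,116))
E
```

```text
t 0.1 stand [-461.5 -383.7  252.6] F [-0.1  0.1 -0.2] axial 0.1 open 0.0853
rotvec [-0.0377  0.5225  0.1343] deg 30.99
tool shift mm to [-130  -65  300] [ 310.8 -318.7  124.7]
tool shift mm to [-44.  -65.  173.2] [ 11.1   0.  152.8]
tool shift mm to [-27.  -65.  143.8] [ 0. -0. 34.]
```

All keys are required in each row.

Call:
drive_tool(moves=[{"tx": 0, "ty": 0, "tz": 0, "rx": -0.0075, "ry": 0.1045, "rz": 0.027, "jaw": 0}, {"tx": 0, "ty": 0, "tz": 0, "rx": -0.0075, "ry": 0.1045, "rz": 0.027, "jaw": 0}, {"tx": 0, "ty": 0, "tz": 0, "rx": -0.0075, "ry": 0.1045, "rz": 0.027, "jaw": 0}, {"tx": 0, "ty": 0, "tz": 0, "rx": -0.0075, "ry": 0.1045, "rz": 0.027, "jaw": 0}, {"tx": 0, "ty": 0, "tz": 0, "rx": -0.0075, "ry": 0.1045, "rz": 0.027, "jaw": 0}, {"tx": 0, "ty": 0, "tz": 0, "rx": 0, "ry": 0, "rz": 0, "jaw": 0}])

```text
time: 0.6
eef_pos: [0.1399, -0.5311, 0.2511]
eef_rot: [-0.017, 0.964, 0.056, 0.26]
contact_force: [-0.4, -0.1, -0.2]
opening: 0.0122
grip_force: 0.0
```

Call:
drive_tool(moves=[{"tx": 20, "ty": -20, "tz": 8, "rx": 0, "ry": 0, "rz": 0, "jaw": 0}, {"tx": 20, "ty": -20, "tz": 8, "rx": 0, "ry": 0, "rz": 0, "jaw": 0}, {"tx": 20, "ty": -20, "tz": 8, "rx": 0, "ry": 0, "rz": 0, "jaw": 0}, {"tx": 20, "ty": -20, "tz": 8, "rx": 0, "ry": 0, "rz": 0, "jaw": 0}, {"tx": 20, "ty": -20, "tz": 8, "rx": 0, "ry": 0, "rz": 0, "jaw": 0}, {"tx": 20, "ty": -20, "tz": 8, "rx": 0, "ry": 0, "rz": 0, "jaw": 0}, {"tx": 20, "ty": -20, "tz": 8, "rx": 0, "ry": 0, "rz": 0, "jaw": 0}, {"tx": 20, "ty": -20, "tz": 8, "rx": 0, "ry": 0, "rz": 0, "jaw": 0}, {"tx": 20, "ty": -20, "tz": 8, "rx": 0, "ry": 0, "rz": 0, "jaw": 0}, {"tx": 20, "ty": -20, "tz": 8, "rx": 0, "ry": 0, "rz": 0, "jaw": 0}, {"tx": 20, "ty": -20, "tz": 8, "rx": 0, "ry": 0, "rz": 0, "jaw": 0}, {"tx": 20, "ty": -20, "tz": 8, "rx": 0, "ry": 0, "rz": 0, "jaw": 0}, {"tx": 20, "ty": -20, "tz": 8, "rx": 0, "ry": 0, "rz": 0, "jaw": 0}, {"tx": 20, "ty": -20, "tz": 8, "rx": 0, "ry": 0, "rz": 0, "jaw": 0}, {"tx": 20, "ty": -20, "tz": 8, "rx": 0, "ry": 0, "rz": 0, "jaw": 0}, {"tx": 0, "ty": 0, "tz": 0, "rx": 0, "ry": 0, "rz": 0, "jaw": 0}])

```text
time: 1.93
eef_pos: [0.4248, -0.1892, 0.3]
eef_rot: [-0.016, 0.964, 0.063, 0.258]
contact_force: [-0.4, 0.9, -0.1]
opening: 0.0003
grip_force: 0.0
```

```bash
python3 - <<'E'
from h import *
go([-130,-65,300],back(-65,150),back(-65,116))
E
```

```text
t 1.93 stand [-139.   -79.6  300. ] F [-0.3  1.  -0.1] axial -0.1 open 0.0003
rotvec [-0.0009 -0.0002  0.007 ] deg 0.4
tool shift mm to [-130  -65  300] [  7.8 -14.6   4.5]
tool shift mm to [-44.  -65.  173.2] [ 11.1   0.  152.8]
tool shift mm to [-27.  -65.  143.8] [ 0. -0. 34.]
```

Call:
drive_tool(moves=[{"tx": 3.8, "ty": -3, "tz": 25, "rx": 0, "ry": 0, "rz": 0.007, "jaw": 0}, {"tx": 3.8, "ty": -3, "tz": 25, "rx": 0, "ry": 0, "rz": 0, "jaw": 0}, {"tx": 3.8, "ty": -3, "tz": 25, "rx": 0, "ry": 0, "rz": 0, "jaw": 0}, {"tx": 3.8, "ty": -3, "tz": 25, "rx": 0, "ry": 0, "rz": 0, "jaw": 0}, {"tx": 3.7, "ty": -2.6, "tz": 25, "rx": 0, "ry": 0, "rz": 0, "jaw": 0}, {"tx": 0, "ty": 0, "tz": 25, "rx": 0, "ry": 0, "rz": 0, "jaw": 0}, {"tx": 0, "ty": 0, "tz": 10, "rx": 0, "ry": 0, "rz": 0, "jaw": 0}, {"tx": 0, "ty": 0, "tz": 0, "rx": 0, "ry": 0, "rz": 0, "jaw": 0}, {"tx": 0, "ty": 0, "tz": 0, "rx": 0, "ry": 0, "rz": 0, "jaw": 0}])

```text
time: 2.68
eef_pos: [0.5167, -0.1678, 0.1698]
eef_rot: [-0.016, 0.964, 0.057, 0.258]
contact_force: [0.8, 0.7, -0.1]
opening: -0.0002
grip_force: 0.0
```

```bash
python3 - <<'E'
from h import *
from rig import manip
go(back(-65,150),back(-65,116))
a=[]
for n,(x0,y0,x1,y1) in(("scene",(180,90,345,295)),("side",(220,110,355,295))):
    c=manip.read_camera(n);a.append(cv2.resize(c["image"][y0:y1,x0:x1,::-1],(390,560),interpolation=cv2.INTER_CUBIC))
cv2.imwrite("pics/a2.png",np.hstack(a))
E
```

```text
t 2.68 stand [-45.2 -69.7 169.8] F [ 0.9  0.6 -0.1] axial 0.6 open -0.0002
rotvec [ 0.0005  0.0012 -0.0058] deg 0.34
tool shift mm to [-44.  -65.  173.2] [ 2.7 -4.7 -2.3]
tool shift mm to [-27.  -65.  143.8] [ 0. -0. 34.]
```

View pics/a2.png

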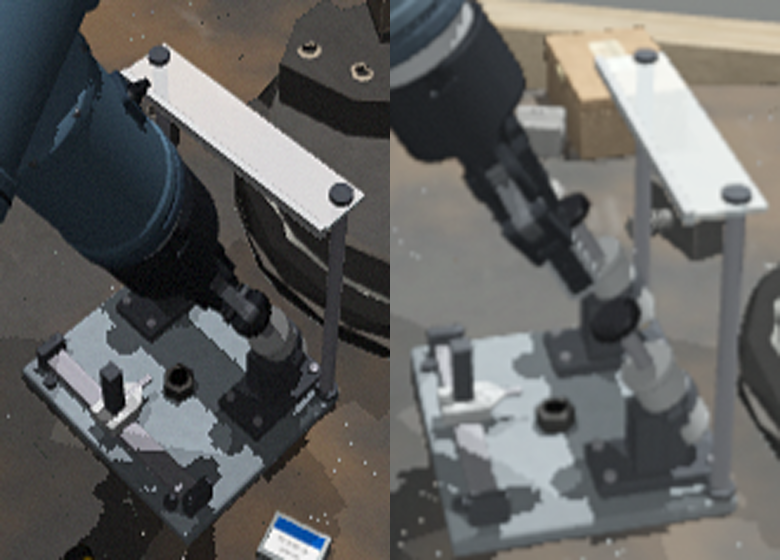

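The closed fingertips hang about 30 mm in front of the right cap, with the arm clear of the shield. I'll correct sideways and approach.

Call:
drive_tool(moves=[{"tx": 2.7, "ty": -4.7, "tz": 0, "rx": 0, "ry": 0, "rz": -0.006, "jaw": 0}, {"tx": 0, "ty": 0, "tz": 9, "rx": 0, "ry": 0, "rz": 0, "jaw": 0}, {"tx": 0, "ty": 0, "tz": 9, "rx": 0, "ry": 0, "rz": 0, "jaw": 0}, {"tx": 0, "ty": 0, "tz": 8, "rx": 0, "ry": 0, "rz": 0, "jaw": 0}, {"tx": 0, "ty": 0, "tz": 0, "rx": 0, "ry": 0, "rz": 0, "jaw": 0}, {"tx": 0, "ty": 0, "tz": 0, "rx": 0, "ry": 0, "rz": 0, "jaw": 0}, {"tx": 0, "ty": 0, "tz": 0, "rx": 0, "ry": 0, "rz": 0, "jaw": 0}])

```text
time: 3.37
eef_pos: [0.5314, -0.1614, 0.1483]
eef_rot: [-0.016, 0.964, 0.059, 0.258]
contact_force: [-0.1, 0.3, 0.1]
opening: -0.0
grip_force: 0.0
```

```bash
python3 - <<'E'
from h import *
go(back(-65,116))
E
```

```text
t 3.37 stand [-29.7 -65.2 148.3] F [-0.1  0.4  0.1] axial -0.1 open -0.0
rotvec [ 0.0008  0.0007 -0.001 ] deg 0.08
tool shift mm to [-27.  -65.  143.8] [ 0.1 -0.2  5.3]
```

Call:
drive_tool(moves=[{"tx": 0, "ty": 0, "tz": 2.5, "rx": 0, "ry": 0, "rz": 0, "jaw": 0}, {"tx": 0, "ty": 0, "tz": 2.5, "rx": 0, "ry": 0, "rz": 0, "jaw": 0}, {"tx": 0, "ty": 0, "tz": 2.5, "rx": 0, "ry": 0, "rz": 0, "jaw": 0}, {"tx": 0, "ty": 0, "tz": 2.5, "rx": 0, "ry": 0, "rz": 0, "jaw": 0}, {"tx": 0, "ty": 0, "tz": 0.5, "rx": 0, "ry": 0, "rz": 0, "jaw": 0}, {"tx": 0, "ty": 0, "tz": 0.5, "rx": 0, "ry": 0, "rz": 0, "jaw": 0}])

```text
time: 3.87
eef_pos: [0.5371, -0.1611, 0.1392]
eef_rot: [-0.015, 0.964, 0.059, 0.258]
contact_force: [-1.6, -1.0, 3.1]
opening: 0.0
grip_force: 1.3
```

```bash
python3 - <<'E'
from h import *
go(back(-65,108))
E
```

```text
t 3.87 stand [-24.  -65.6 139.2] F [-1.7 -0.8  3.1] axial -3.5 open 0.0
rotvec [ 0.0018 -0.0001 -0.0009] deg 0.12
tool shift mm to [-23.  -65.  136.8] [-0.3 -0.6  2.6]
```

Call:
drive_tool(moves=[{"tx": -0.2, "ty": -0.4, "tz": 0.7, "rx": 0, "ry": 0, "rz": 0, "jaw": 0}, {"tx": 0, "ty": 0, "tz": 0.7, "rx": 0, "ry": 0, "rz": 0, "jaw": 0}, {"tx": 0, "ty": 0, "tz": 0.6, "rx": 0, "ry": 0, "rz": 0, "jaw": 0}])

```text
time: 4.12
eef_pos: [0.538, -0.1609, 0.1376]
eef_rot: [-0.015, 0.964, 0.059, 0.259]
contact_force: [-1.1, -1.9, 2.1]
opening: -0.0001
grip_force: 1.3
```

Call:
drive_tool(moves=[{"tx": 0, "ty": 0, "tz": 0.7, "rx": 0, "ry": 0, "rz": 0, "jaw": 0}, {"tx": 0, "ty": 0, "tz": 0.7, "rx": 0, "ry": 0, "rz": 0, "jaw": 0}])

```text
time: 4.28
eef_pos: [0.5386, -0.1607, 0.1363]
eef_rot: [-0.015, 0.964, 0.059, 0.259]
contact_force: [-0.3, -1.0, 2.5]
opening: -0.0
grip_force: 1.3
```

Call:
drive_tool(moves=[{"tx": 0, "ty": 0, "tz": 0.7, "rx": 0, "ry": 0, "rz": 0, "jaw": 0}, {"tx": 0, "ty": 0, "tz": 0.7, "rx": 0, "ry": 0, "rz": 0, "jaw": 0}])

```text
time: 4.45
eef_pos: [0.5392, -0.1603, 0.135]
eef_rot: [-0.015, 0.964, 0.059, 0.258]
contact_force: [1.2, -1.6, 2.7]
opening: -0.0002
grip_force: 1.3
```

Call:
drive_tool(moves=[{"tx": 0, "ty": 0, "tz": 0.7, "rx": 0, "ry": 0, "rz": 0, "jaw": 0}, {"tx": 0, "ty": 0, "tz": 0.7, "rx": 0, "ry": 0, "rz": 0, "jaw": 0}])

```text
time: 4.62
eef_pos: [0.5398, -0.1602, 0.1337]
eef_rot: [-0.015, 0.964, 0.059, 0.258]
contact_force: [-0.1, -1.6, 2.4]
opening: 0.0001
grip_force: 1.3
```

Call:
drive_tool(moves=[{"tx": 0, "ty": 0, "tz": 0.7, "rx": 0, "ry": 0, "rz": 0, "jaw": 0}, {"tx": 0, "ty": 0, "tz": 0.7, "rx": 0, "ry": 0, "rz": 0, "jaw": 0}])

```text
time: 4.78
eef_pos: [0.5405, -0.1601, 0.1325]
eef_rot: [-0.015, 0.964, 0.059, 0.258]
contact_force: [-2.1, -1.7, 6.3]
opening: 0.0003
grip_force: 3.5
```

Force is rising, so I'll hold still and read it again.

Call:
drive_tool(moves=[{"tx": 0, "ty": 0, "tz": 0, "rx": 0, "ry": 0, "rz": 0, "jaw": 0}])

```text
time: 4.87
eef_pos: [0.5405, -0.16, 0.1324]
eef_rot: [-0.015, 0.964, 0.059, 0.258]
contact_force: [-0.5, -1.4, 3.4]
opening: 0.0003
grip_force: 1.2
```

```bash
python3 - <<'E'
from h import *
go(back(-65,120))
E
```

```text
t 4.87 stand [-20.6 -65.  132.4] F [-0.6 -1.4  3.4] axial -3.2 open 0.0003
rotvec [ 0.0013  0.0002 -0.0009] deg 0.09
tool shift mm to [-29.  -65.  147.2] [  0.1   0.  -17. ]
```

Call:
drive_tool(moves=[{"tx": 0, "ty": 0, "tz": 0.6, "rx": 0, "ry": 0, "rz": 0, "jaw": 0}])

```text
time: 4.95
eef_pos: [0.5407, -0.16, 0.1321]
eef_rot: [-0.015, 0.964, 0.059, 0.258]
contact_force: [-8.2, -2.3, 13.5]
opening: 0.0002
grip_force: 7.3
```

A small step brings axial force to about 16 N, so the right oiler binds. I'll retract along its axis at once.

Call:
drive_tool(moves=[{"tx": 0, "ty": 0, "tz": -5, "rx": 0, "ry": 0, "rz": 0, "jaw": 0}, {"tx": 0, "ty": 0, "tz": -20, "rx": 0, "ry": 0, "rz": 0, "jaw": 0}, {"tx": 0, "ty": 0, "tz": -25, "rx": 0, "ry": 0, "rz": 0, "jaw": 0}, {"tx": 0, "ty": 0, "tz": -20, "rx": 0, "ry": 0, "rz": 0, "jaw": 0}, {"tx": 0, "ty": 0, "tz": 0, "rx": 0, "ry": 0, "rz": 0, "jaw": 0}, {"tx": 0, "ty": 0, "tz": 0, "rx": 0, "ry": 0, "rz": 0, "jaw": 0}, {"tx": 0, "ty": 0, "tz": 0, "rx": 0, "ry": 0, "rz": 0, "jaw": 0}])

```text
time: 5.53
eef_pos: [0.5056, -0.1636, 0.1918]
eef_rot: [-0.016, 0.964, 0.059, 0.258]
contact_force: [-0.6, -0.0, -0.3]
opening: 0.0002
grip_force: 0.0
```

```bash
python3 - <<'E'
from h import *
go(back(65,155),back(65,122))
E
```

```text
t 5.53 stand [-55.6 -64.2 191.8] F [-0.6  0.  -0.3] axial -0.1 open 0.0002
rotvec [ 0.0002  0.0011 -0.0014] deg 0.1
tool shift mm to [-46.5  65.  177.5] [   0.8 -129.2   16.9]
tool shift mm to [-30.  65. 149.] [ 0.  0. 33.]
```

Call:
drive_tool(moves=[{"tx": 0.4, "ty": -21.5, "tz": 0, "rx": 0, "ry": 0, "rz": 0, "jaw": 0}, {"tx": 0.4, "ty": -21.5, "tz": 0, "rx": 0, "ry": 0, "rz": 0, "jaw": 0}, {"tx": 0, "ty": -21.5, "tz": 0, "rx": 0, "ry": 0, "rz": 0, "jaw": 0}, {"tx": 0, "ty": -21.5, "tz": 0, "rx": 0, "ry": 0, "rz": 0, "jaw": 0}, {"tx": 0, "ty": -21.5, "tz": 0, "rx": 0, "ry": 0, "rz": 0, "jaw": 0}, {"tx": 0, "ty": -21.7, "tz": 0, "rx": 0, "ry": 0, "rz": 0, "jaw": 0}, {"tx": 0, "ty": 0, "tz": 17, "rx": 0, "ry": 0, "rz": 0, "jaw": 0}, {"tx": 0, "ty": 0, "tz": 18, "rx": 0, "ry": 0, "rz": 0, "jaw": 0}, {"tx": 0, "ty": 0, "tz": 10, "rx": 0, "ry": 0, "rz": 0, "jaw": 0}, {"tx": 0, "ty": 0, "tz": 0, "rx": 0, "ry": 0, "rz": 0, "jaw": 0}, {"tx": 0, "ty": 0, "tz": 0, "rx": 0, "ry": 0, "rz": 0, "jaw": 0}])

```text
time: 6.45
eef_pos: [0.5125, -0.0323, 0.1522]
eef_rot: [-0.017, 0.965, 0.059, 0.257]
contact_force: [-0.2, 0.6, -0.3]
opening: 0.0001
grip_force: 0.0
```

```bash
python3 - <<'E'
from h import *
go(back(65,116),back(65,84))
E
```

```text
t 6.45 stand [-32.6  65.3 152.2] F [-0.1  0.6 -0.3] axial 0.2 open 0.0001
rotvec [-0.0012  0.0036 -0.0013] deg 0.23
tool shift mm to [-27.   65.  143.8] [ 0.6  0.3 10.1]
tool shift mm to [-11.   65.  116.1] [ 0.  0. 32.]
```

Call:
drive_tool(moves=[{"tx": 0.3, "ty": 0.2, "tz": 4, "rx": 0, "ry": 0, "rz": 0, "jaw": 0}, {"tx": 0.3, "ty": 0.1, "tz": 4, "rx": 0, "ry": 0, "rz": 0, "jaw": 0}, {"tx": 0, "ty": 0, "tz": 2, "rx": 0, "ry": 0, "rz": 0, "jaw": 0}, {"tx": 0, "ty": 0, "tz": 2, "rx": 0, "ry": 0, "rz": 0, "jaw": 0}, {"tx": 0, "ty": 0, "tz": 1.5, "rx": 0, "ry": 0, "rz": 0, "jaw": 0}, {"tx": 0, "ty": 0, "tz": 1, "rx": 0, "ry": 0, "rz": 0, "jaw": 0}])

```text
time: 6.95
eef_pos: [0.5213, -0.0328, 0.1419]
eef_rot: [-0.015, 0.964, 0.059, 0.259]
contact_force: [-1.0, -1.2, 1.8]
opening: 0.0003
grip_force: 1.3
```

Call:
drive_tool(moves=[{"tx": 0, "ty": 0, "tz": 1, "rx": 0, "ry": 0, "rz": 0, "jaw": 0}, {"tx": 0, "ty": 0, "tz": 1, "rx": 0, "ry": 0, "rz": 0, "jaw": 0}])

```text
time: 7.12
eef_pos: [0.5223, -0.0327, 0.1402]
eef_rot: [-0.015, 0.964, 0.059, 0.259]
contact_force: [-0.9, -0.4, 2.5]
opening: 0.0002
grip_force: 1.3
```

Call:
drive_tool(moves=[{"tx": 0, "ty": 0, "tz": 1, "rx": 0, "ry": 0, "rz": 0, "jaw": 0}, {"tx": 0, "ty": 0, "tz": 1, "rx": 0, "ry": 0, "rz": 0, "jaw": 0}, {"tx": 0, "ty": 0, "tz": 1, "rx": 0, "ry": 0, "rz": 0, "jaw": 0}, {"tx": 0, "ty": 0, "tz": 1, "rx": 0, "ry": 0, "rz": 0, "jaw": 0}, {"tx": 0, "ty": 0, "tz": 1, "rx": 0, "ry": 0, "rz": 0, "jaw": 0}])

```text
time: 7.53
eef_pos: [0.5248, -0.0324, 0.1357]
eef_rot: [-0.015, 0.964, 0.059, 0.259]
contact_force: [0.3, -1.1, 3.0]
opening: -0.0004
grip_force: 1.3
```

Call:
drive_tool(moves=[{"tx": 0, "ty": 0, "tz": 1, "rx": 0, "ry": 0, "rz": 0, "jaw": 0}, {"tx": 0, "ty": 0, "tz": 1, "rx": 0, "ry": 0, "rz": 0, "jaw": 0}, {"tx": 0, "ty": 0, "tz": 1, "rx": 0, "ry": 0, "rz": 0, "jaw": 0}])

```text
time: 7.78
eef_pos: [0.5263, -0.0322, 0.1331]
eef_rot: [-0.015, 0.964, 0.059, 0.259]
contact_force: [0.8, -0.9, 2.6]
opening: -0.0001
grip_force: 1.3
```

Call:
drive_tool(moves=[{"tx": 0, "ty": 0, "tz": 1, "rx": 0, "ry": 0, "rz": 0, "jaw": 0}, {"tx": 0, "ty": 0, "tz": 1, "rx": 0, "ry": 0, "rz": 0, "jaw": 0}, {"tx": 0, "ty": 0, "tz": 1, "rx": 0, "ry": 0, "rz": 0, "jaw": 0}])

```text
time: 8.03
eef_pos: [0.5276, -0.0319, 0.1304]
eef_rot: [-0.015, 0.964, 0.059, 0.258]
contact_force: [0.2, -0.6, 2.9]
opening: -0.0004
grip_force: 1.3
```

Call:
drive_tool(moves=[{"tx": 0, "ty": 0, "tz": 1, "rx": 0, "ry": 0, "rz": 0, "jaw": 0}, {"tx": 0, "ty": 0, "tz": 1, "rx": 0, "ry": 0, "rz": 0, "jaw": 0}, {"tx": 0, "ty": 0, "tz": 1, "rx": 0, "ry": 0, "rz": 0, "jaw": 0}])

```text
time: 8.28
eef_pos: [0.529, -0.0316, 0.1277]
eef_rot: [-0.015, 0.964, 0.059, 0.258]
contact_force: [0.2, -0.7, 3.5]
opening: 0.0001
grip_force: 1.3
```

Call:
drive_tool(moves=[{"tx": 0, "ty": 0, "tz": 1.2, "rx": 0, "ry": 0, "rz": 0, "jaw": 0}, {"tx": 0, "ty": 0, "tz": 1.2, "rx": 0, "ry": 0, "rz": 0, "jaw": 0}, {"tx": 0, "ty": 0, "tz": 1.2, "rx": 0, "ry": 0, "rz": 0, "jaw": 0}, {"tx": 0, "ty": 0, "tz": 1.2, "rx": 0, "ry": 0, "rz": 0, "jaw": 0}, {"tx": 0, "ty": 0, "tz": 1.2, "rx": 0, "ry": 0, "rz": 0, "jaw": 0}, {"tx": 0, "ty": 0, "tz": 1.2, "rx": 0, "ry": 0, "rz": 0, "jaw": 0}, {"tx": 0, "ty": 0, "tz": 1.2, "rx": 0, "ry": 0, "rz": 0, "jaw": 0}])

```text
time: 8.87
eef_pos: [0.5332, -0.0311, 0.1204]
eef_rot: [-0.015, 0.964, 0.059, 0.258]
contact_force: [-0.1, -1.1, 3.3]
opening: -0.0002
grip_force: 1.3
```

```bash
python3 - <<'E'
from h import *
go(back(65,84))
E
```

```text
t 8.87 stand [-11.9  63.9 120.4] F [-0.2 -1.1  3.3] axial -3.0 open -0.0002
rotvec [ 0.0014  0.0002 -0.0009] deg 0.1
tool shift mm to [-11.   65.  116.1] [-1.4 -1.1  4.2]
```

Call:
drive_tool(moves=[{"tx": 0, "ty": 0, "tz": 1, "rx": 0, "ry": 0, "rz": 0, "jaw": 0}, {"tx": 0, "ty": 0, "tz": 1, "rx": 0, "ry": 0, "rz": 0, "jaw": 0}, {"tx": 0, "ty": 0, "tz": 0.7, "rx": 0, "ry": 0, "rz": 0, "jaw": 0}, {"tx": 0, "ty": 0, "tz": 0.5, "rx": 0, "ry": 0, "rz": 0, "jaw": 0}])

```text
time: 9.2
eef_pos: [0.5347, -0.0309, 0.1176]
eef_rot: [-0.016, 0.964, 0.059, 0.258]
contact_force: [0.2, -1.0, 1.6]
opening: 0.0002
grip_force: 1.3
```

Call:
drive_tool(moves=[{"tx": 0, "ty": 0, "tz": 0.6, "rx": 0, "ry": 0, "rz": 0, "jaw": 0}])

```text
time: 9.28
eef_pos: [0.535, -0.0308, 0.1171]
eef_rot: [-0.015, 0.964, 0.059, 0.258]
contact_force: [0.5, -0.9, 3.3]
opening: -0.0002
grip_force: 1.3
```

Call:
drive_tool(moves=[{"tx": 0, "ty": 0, "tz": 0.6, "rx": 0, "ry": 0, "rz": 0, "jaw": 0}, {"tx": 0, "ty": 0, "tz": 0.4, "rx": 0, "ry": 0, "rz": 0, "jaw": 0}])

```text
time: 9.45
eef_pos: [0.5355, -0.0308, 0.1163]
eef_rot: [-0.015, 0.964, 0.059, 0.258]
contact_force: [-1.3, 0.0, 5.0]
opening: -0.0
grip_force: 2.5
```

Call:
drive_tool(moves=[{"tx": 0, "ty": 0, "tz": 0.6, "rx": 0, "ry": 0, "rz": 0, "jaw": 0}])

```text
time: 9.53
eef_pos: [0.5356, -0.0307, 0.1161]
eef_rot: [-0.015, 0.964, 0.059, 0.258]
contact_force: [-14.6, -3.3, 20.7]
opening: 0.0002
grip_force: 12.6
```

Hit the hard stop at the home height (fingertip at h≈84 mm), so the left oiler is home. I'll retract and go upright.

Call:
drive_tool(moves=[{"tx": 0, "ty": 0, "tz": -5, "rx": 0, "ry": 0, "rz": 0, "jaw": 0}, {"tx": 0, "ty": 0, "tz": -25, "rx": 0, "ry": 0, "rz": 0, "jaw": 0}, {"tx": 0, "ty": 0, "tz": -30, "rx": 0, "ry": 0, "rz": 0, "jaw": 0}, {"tx": -20, "ty": 0, "tz": -30, "rx": 0, "ry": 0, "rz": 0, "jaw": 0}, {"tx": -20, "ty": 10, "tz": -20, "rx": 0, "ry": 0, "rz": 0, "jaw": 0.5}, {"tx": -20, "ty": 10, "tz": 0, "rx": 0, "ry": -0.1047, "rz": 0, "jaw": 0.5}, {"tx": 0, "ty": 10, "tz": 0, "rx": 0, "ry": -0.1047, "rz": 0, "jaw": 0.5}, {"tx": 0, "ty": 10, "tz": 0, "rx": 0, "ry": -0.1047, "rz": 0, "jaw": 0.5}, {"tx": 0, "ty": 10, "tz": 0, "rx": 0, "ry": -0.1047, "rz": 0, "jaw": 0.5}, {"tx": 0, "ty": 8, "tz": 0, "rx": 0, "ry": -0.1047, "rz": 0, "jaw": 0.5}, {"tx": 0, "ty": 0, "tz": 0, "rx": 0, "ry": 0, "rz": 0, "jaw": 0.5}, {"tx": 0, "ty": 0, "tz": 0, "rx": 0, "ry": 0, "rz": 0, "jaw": 0.5}])

```text
time: 10.53
eef_pos: [0.4368, -0.1007, 0.18]
eef_rot: [-0.001, 0.998, 0.062, -0.001]
contact_force: [-0.9, 0.4, 0.3]
opening: 0.0427
grip_force: 0.0
```

```bash
cat >m.py <<'E'
from h import *
from rig import manip
def measure(names=("scene","side")):
  for n in names:
    c=manip.read_camera(n);Q=S(cloud(c));dark=c["image"].max(-1)<75
    for y in(.065,-.065):
        m=(np.hypot(Q[...,0]+.006,Q[...,1]-y)<.035)&(Q[...,2]>.075)&(Q[...,2]<.15)&dark
        if m.sum()<40: print(n,y,"few",m.sum());continue
        h=Q[m]@-A;print(n,y,m.sum(),"h",np.percentile(h,[50,70,90]).round(4))
    t=(abs(Q[...,0]+.1)<.02)&(abs(Q[...,1])<.09)&(Q[...,2]>.068)&(Q[...,2]<.08)
    print("griptop",t.sum(),Q[t].mean(0).round(4),"yrange",Q[t][:,1].min().round(4),Q[t][:,1].max().round(4)) if t.sum() else print("no grip")
E
python3 - <<'E'
from m import *
go([-100,7,110],[-100,7,65],deg=0)
measure()
E
```

```text
t 10.53 stand [-116.1    6.8  180. ] F [-0.9  0.5  0.3] axial -0.7 open 0.0427
rotvec [-0.0013  0.0012  0.    ] deg 0.1
tool shift mm to [-100    7  110] [16.1 -0.2 70. ]
tool shift mm to [-100    7   65] [ 0.  0. 45.]
scene 0.065 213 h [0.0813 0.0825 0.0843]
scene -0.065 315 h [0.1012 0.1022 0.1037]
griptop 54 [-0.0996  0.0071  0.0724] yrange 0.001 0.015
side 0.065 135 h [0.0817 0.0825 0.0834]
side -0.065 202 h [0.1015 0.1021 0.1028]
griptop 42 [-0.0999  0.0059  0.0715] yrange -0.0011 0.0155
```

Left has moved to home and right sits part-way (about 17 mm in). Next, grasp the pointer.

Call:
drive_tool(moves=[{"tx": 8, "ty": 0, "tz": 25, "rx": 0, "ry": 0, "rz": 0, "jaw": 0.5}, {"tx": 8, "ty": 0, "tz": 25, "rx": 0, "ry": 0, "rz": 0, "jaw": 0.5}, {"tx": 0, "ty": 0, "tz": 25, "rx": 0, "ry": 0, "rz": 0, "jaw": 0.5}, {"tx": 0, "ty": 0, "tz": 20, "rx": 0, "ry": 0, "rz": 0, "jaw": 0.5}, {"tx": 0, "ty": 0, "tz": 15, "rx": 0, "ry": 0, "rz": 0, "jaw": 0.5}, {"tx": 0, "ty": 0, "tz": 4, "rx": 0, "ry": 0, "rz": 0, "jaw": 0.5}, {"tx": 0, "ty": 0, "tz": 0, "rx": 0, "ry": 0, "rz": 0, "jaw": 0.5}, {"tx": 0, "ty": 0, "tz": 0, "rx": 0, "ry": 0, "rz": 0, "jaw": 0.5}, {"tx": 0, "ty": 0, "tz": 0, "rx": 0, "ry": 0, "rz": 0, "jaw": 0.5}])

```text
time: 11.38
eef_pos: [0.4531, -0.0998, 0.0684]
eef_rot: [0.001, 0.998, 0.061, 0.001]
contact_force: [-0.7, -0.1, -0.1]
opening: 0.0429
grip_force: 0.0
```

```bash
python3 - <<'E'
from h import *
go([-100,7,65],[-100,-65,65],deg=0)
E
```

```text
t 11.38 stand [-99.9   5.6  68.4] F [-0.7 -0.  -0.1] axial -0.3 open 0.0429
rotvec [ 0.0019 -0.0021 -0.0018] deg 0.19
tool shift mm to [-100    7   65] [-0.1 -1.4  3.4]
tool shift mm to [-100  -65   65] [ 0. 72.  0.]
```

Correct, close, and check the force.

Call:
drive_tool(moves=[{"tx": 0, "ty": -1.2, "tz": 2, "rx": 0, "ry": 0, "rz": 0, "jaw": 0.5}, {"tx": 0, "ty": 0, "tz": 0, "rx": 0, "ry": 0, "rz": 0, "jaw": 0.1}, {"tx": 0, "ty": 0, "tz": 0, "rx": 0, "ry": 0, "rz": 0, "jaw": 0.1}, {"tx": 0, "ty": 0, "tz": 0, "rx": 0, "ry": 0, "rz": 0, "jaw": 0.1}, {"tx": 0, "ty": 0, "tz": 0, "rx": 0, "ry": 0, "rz": 0, "jaw": 0.1}, {"tx": 0, "ty": 0, "tz": 0, "rx": 0, "ry": 0, "rz": 0, "jaw": 0.1}, {"tx": 0, "ty": 0, "tz": 0, "rx": 0, "ry": 0, "rz": 0, "jaw": 0.1}, {"tx": 0, "ty": 0, "tz": 0, "rx": 0, "ry": 0, "rz": 0, "jaw": 0.1}])

```text
time: 12.05
eef_pos: [0.4527, -0.0983, 0.0657]
eef_rot: [0.001, 0.998, 0.061, 0.0]
contact_force: [-1.1, 1.0, 6.5]
opening: 0.0129
grip_force: 58.4
```

```bash
python3 - <<'E'
from h import *
go([-100,-65,66],deg=0)
E
```

```text
t 12.05 stand [-100.1    7.1   65.7] F [-1.   1.1  6.5] axial -6.2 open 0.0129
rotvec [ 0.001  -0.0005 -0.0014] deg 0.1
tool shift mm to [-100  -65   66] [ 0.1 72.1 -0.3]
```

Call:
drive_tool(moves=[{"tx": 0, "ty": 5, "tz": -0.3, "rx": 0, "ry": 0, "rz": 0, "jaw": 0.1}, {"tx": 0, "ty": 6, "tz": 0, "rx": 0, "ry": 0, "rz": 0, "jaw": 0.1}, {"tx": 0, "ty": 6, "tz": 0, "rx": 0, "ry": 0, "rz": 0, "jaw": 0.1}, {"tx": 0, "ty": 6, "tz": 0, "rx": 0, "ry": 0, "rz": 0, "jaw": 0.1}, {"tx": 0, "ty": 6, "tz": 0, "rx": 0, "ry": 0, "rz": 0, "jaw": 0.1}, {"tx": 0, "ty": 6, "tz": 0, "rx": 0, "ry": 0, "rz": 0, "jaw": 0.1}])

```text
time: 12.55
eef_pos: [0.4571, -0.1339, 0.0657]
eef_rot: [0.001, 0.998, 0.061, 0.0]
contact_force: [-0.0, 1.5, 4.6]
opening: 0.0131
grip_force: 59.0
```

```bash
python3 - <<'E'
from h import *
go([-100,-65,66],deg=0)
E
```

```text
t 12.55 stand [-100.1  -28.8   65.7] F [0.1 1.4 4.6] axial -3.9 open 0.0131
rotvec [ 0.0011 -0.0005 -0.0018] deg 0.12
tool shift mm to [-100  -65   66] [ 0.1 36.2 -0.3]
```

Call:
drive_tool(moves=[{"tx": 0, "ty": 6, "tz": 0, "rx": 0, "ry": 0, "rz": 0, "jaw": 0.1}, {"tx": 0, "ty": 6, "tz": 0, "rx": 0, "ry": 0, "rz": 0, "jaw": 0.1}, {"tx": 0, "ty": 6, "tz": 0, "rx": 0, "ry": 0, "rz": 0, "jaw": 0.1}, {"tx": 0, "ty": 6, "tz": 0, "rx": 0, "ry": 0, "rz": 0, "jaw": 0.1}, {"tx": 0, "ty": 6, "tz": 0, "rx": 0, "ry": 0, "rz": 0, "jaw": 0.1}, {"tx": 0, "ty": 4, "tz": 0, "rx": 0, "ry": 0, "rz": 0, "jaw": 0.1}, {"tx": 0, "ty": 1, "tz": 0, "rx": 0, "ry": 0, "rz": 0, "jaw": 0.1}, {"tx": 0, "ty": 0, "tz": 0, "rx": 0, "ry": 0, "rz": 0, "jaw": 0.1}])

```text
time: 13.22
eef_pos: [0.4615, -0.169, 0.0657]
eef_rot: [0.001, 0.998, 0.061, 0.0]
contact_force: [0.2, -1.5, 3.5]
opening: 0.0126
grip_force: 59.0
```

```bash
python3 - <<'E'
from h import *
go([-100,-65,66],deg=0)
E
```

```text
t 13.22 stand [-100.1  -64.1   65.7] F [ 0.1 -1.5  3.5] axial -3.0 open 0.0126
rotvec [ 0.002  -0.0007 -0.002 ] deg 0.17
tool shift mm to [-100  -65   66] [ 0.1  0.9 -0.3]
```

Call:
drive_tool(moves=[{"tx": 0, "ty": 0.7, "tz": 0, "rx": 0, "ry": 0, "rz": 0, "jaw": 0.1}, {"tx": 0, "ty": 0, "tz": 0, "rx": 0, "ry": 0, "rz": 0, "jaw": 0.5}, {"tx": 0, "ty": 0, "tz": 0, "rx": 0, "ry": 0, "rz": 0, "jaw": 0.5}, {"tx": 0, "ty": 0, "tz": 0, "rx": 0, "ry": 0, "rz": 0, "jaw": 0.5}, {"tx": 0, "ty": 0, "tz": 0, "rx": 0, "ry": 0, "rz": 0, "jaw": 0.5}, {"tx": 0, "ty": 0, "tz": -10, "rx": 0, "ry": 0, "rz": 0, "jaw": 0.5}, {"tx": 0, "ty": 0, "tz": -20, "rx": 0, "ry": 0, "rz": 0, "jaw": 0.5}, {"tx": 0, "ty": 0, "tz": -30, "rx": 0, "ry": 0, "rz": 0, "jaw": 0.5}, {"tx": -10, "ty": 0, "tz": -35, "rx": 0, "ry": 0, "rz": 0, "jaw": 0.5}, {"tx": -20, "ty": 0, "tz": -30, "rx": 0, "ry": 0, "rz": 0, "jaw": 0.5}, {"tx": -25, "ty": 10, "tz": -20, "rx": 0, "ry": 0, "rz": 0, "jaw": 0.5}, {"tx": -25, "ty": 20, "tz": 0, "rx": 0, "ry": 0, "rz": 0, "jaw": 0.5}, {"tx": 0, "ty": 0, "tz": 0, "rx": 0, "ry": 0, "rz": 0, "jaw": 0.5}, {"tx": 0, "ty": 0, "tz": 0, "rx": 0, "ry": 0, "rz": 0, "jaw": 0.5}])

```text
time: 14.38
eef_pos: [0.3847, -0.2087, 0.2116]
eef_rot: [0.001, 0.998, 0.06, 0.001]
contact_force: [-0.5, 0.1, 1.0]
opening: 0.0428
grip_force: 0.0
```

```bash
python3 - <<'E'
from m import *
go(deg=0);measure()
a=[]
for n,(x0,y0,x1,y1) in(("scene",(180,90,345,325)),("side",(220,110,355,325))):
    c=manip.read_camera(n);a.append(cv2.resize(c["image"][y0:y1,x0:x1,::-1],(390,560),interpolation=cv2.INTER_CUBIC))
cv2.imwrite("pics/a3.png",np.hstack(a))
E
```

```text
t 14.38 stand [-181.2  -94.   211.6] F [-0.5  0.2  1. ] axial -1.1 open 0.0428
rotvec [ 0.0021 -0.0011 -0.0046] deg 0.29
scene 0.065 210 h [0.0815 0.0831 0.0844]
scene -0.065 284 h [0.1014 0.1024 0.1039]
griptop 57 [-0.0998 -0.0652  0.0725] yrange -0.0718 -0.058
side 0.065 134 h [0.0818 0.0825 0.0834]
side -0.065 202 h [0.1015 0.102  0.1028]
griptop 52 [-0.0998 -0.0668  0.0717] yrange -0.0725 -0.0582
```

View pics/a3.png

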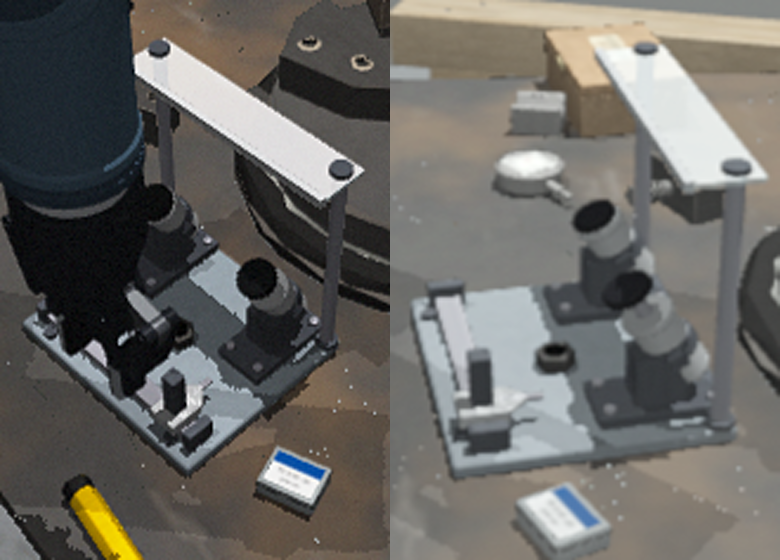

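The left cap (side crop 595,218) sits on its collar. The right cap (630,290) is part-way in, and the pointer (478,385) stands in front of the right oiler. The nut and box have not moved, and the gripper is clear. I'm handing in.

```bash
python3 -c "
from rig import manip
print(manip.job_done())"
```

```text
the job is handed in; nothing more can be done
None
```

The job is handed in: the left oiler is fully home, the right one binds and was left about 17 mm in, the pointer stands in front of it, and the nut and box were not touched.

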